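# Stack the sample bins on their ledges

## Task

Put the bench's sample bins away as one stack on the filled bin, leaving that bin where it stands: take the two empty bins out of each other and set one, then the other on top, each facing the opposite way to the bin under it so that it rests square on the ledges instead of sinking in. The vial left on the bench belongs upright in the middle bin, with the top bin as its cover. Do not tip any vial or shift the bottles and the cylinder standing around.

Things in the scene. Friction and masses are not known exactly. Their poses are not given: they have to be found in the camera images.
- filled_bin_mid (a point): Grey plastic stack-nest bin on the bench holding four vials. The three bins are alike: 149 mm long, 101 mm wide over the rim, 74 mm high, floor 2 mm, foot 122 x 74 mm, about 0.16 kg empty. The point is the bin's centre, 37 mm above its underside; x axis along its length to the front, y across, z up.
- filled_bin_front (a point): Front end of the filled bin: 70.5 mm from its centre along its x axis, 37 mm above its underside. The front end has a dip in its rim, 48 mm wide and 16 mm deep, and a blank card below it; the rim of the rear end is whole.
- upper_bin_mid (a point): Upper of the two empty bins, nested in the lower one, facing the same way; it lifts straight out. Point and axes as for the filled bin. Every bin's rim is 8 mm thick and 14 mm deep, upright on both sides, its mid-line 70.5 mm (ends) and 46.5 mm (long sides) from the centre; the inner face runs straight down to 28 mm below the top, then steps 2 mm inward.
- upper_bin_front (a point): Front end of the upper empty bin: 70.5 mm from its centre along its x axis, 37 mm above its underside. Set in a bin facing the SAME way, a bin slides down over its ledges and nests, undersides 34 mm apart. Facing the OPPOSITE way its foot rests on the ledges, undersides 62 mm apart, with 5.5 mm of play to each side.
- lower_bin_mid (a point): Lower of the two empty bins, on the bench with the upper one in it. Point and axes as for the filled bin. In every bin two ledges stand inside each long wall, tops 62 mm above the underside, 14 mm wide, 15 mm long, centred at x = +40 and -20 mm; a finger inside the long wall fits between them, x = -12 to +32 mm.
- lower_bin_front (a point): Front end of the lower empty bin: 70.5 mm from its centre along its x axis, 37 mm above its underside. 
- loose_vial_mid (a point): Glass sample vial with a white cap standing by itself on the bench in front of the bins: 23 mm across, 52 mm high, body 44 mm high, about 12 g. The point is its centre, 26 mm above its underside; z axis up.
- vial_1: One of the four like vials (23 mm across, 52 mm high) standing in the filled bin; origin at the centre of its underside, 2 mm above the bin's underside, z up. They end 8 mm below the ledges.
- vial_2: One of the four like vials (23 mm across, 52 mm high) standing in the filled bin; origin at the centre of its underside, 2 mm above the bin's underside, z up. They end 8 mm below the ledges.
- vial_3: One of the four like vials (23 mm across, 52 mm high) standing in the filled bin; origin at the centre of its underside, 2 mm above the bin's underside, z up. They end 8 mm below the ledges.
- vial_4: One of the four like vials (23 mm across, 52 mm high) standing in the filled bin; origin at the centre of its underside, 2 mm above the bin's underside, z up. They end 8 mm below the ledges.
- sample_cylinder: Steel gas sample cylinder standing upright near the bins, 176 mm high, within 30 mm of its axis; not to be moved. Origin at the centre of its underside. The cylinder and the two bottles stand between and behind the bins, in any order.
- wash_bottle: White wash bottle with a bent spout standing upright near the bins, 186 mm high, 64 x 87 mm, within 50 mm of its axis; not to be moved. Origin at the centre of its underside.
- dropper_bottle: Brown dropper bottle standing upright near the bins, 102 mm high, 33 mm across; not to be moved. Origin at the centre of its underside.

How it is judged:
At the end, for the whole second after the job is handed in: One stack on the filled bin (moved under 20 mm): each added bin faces opposite to the one beneath, level, within 9 mm of central and 59 to 64.5 mm above it (either may be the middle one). The loose vial stands upright on the middle bin's floor; the four vials still stand in the filled bin ((((x of upper_bin_mid in the frame of filled_bin_mid between -0.009 and 0.009 m and y of upper_bin_mid in the frame of filled_bin_mid between -0.009 and 0.009 m and z of upper_bin_mid in the frame of filled_bin_mid between 0.059 and 0.0645 m and x of upper_bin_front in the frame of filled_bin_mid below -0.055 m and angle between upper_bin_mid's own z axis and vertical below 0.05 rad) and (x of lower_bin_mid in the frame of upper_bin_mid between -0.009 and 0.009 m and y of lower_bin_mid in the frame of upper_bin_mid between -0.009 and 0.009 m and z of lower_bin_mid in the frame of upper_bin_mid between 0.059 and 0.0645 m and x of lower_bin_front in the frame of upper_bin_mid below -0.055 m and angle between lower_bin_mid's own z axis and vertical below 0.05 rad) and (x of loose_vial_mid in the frame of upper_bin_mid between -0.062 and 0.062 m and y of loose_vial_mid in the frame of upper_bin_mid between -0.04 and 0.04 m and z of loose_vial_mid in the frame of upper_bin_mid between -0.013 and -0.005 m and angle between loose_vial_mid's own z axis and vertical below 0.15 rad)) or ((x of lower_bin_mid in the frame of filled_bin_mid between -0.009 and 0.009 m and y of lower_bin_mid in the frame of filled_bin_mid between -0.009 and 0.009 m and z of lower_bin_mid in the frame of filled_bin_mid between 0.059 and 0.0645 m and x of lower_bin_front in the frame of filled_bin_mid below -0.055 m and angle between lower_bin_mid's own z axis and vertical below 0.05 rad) and (x of upper_bin_mid in the frame of lower_bin_mid between -0.009 and 0.009 m and y of upper_bin_mid in the frame of lower_bin_mid between -0.009 and 0.009 m and z of upper_bin_mid in the frame of lower_bin_mid between 0.059 and 0.0645 m and x of upper_bin_front in the frame of lower_bin_mid below -0.055 m and angle between upper_bin_mid's own z axis and vertical below 0.05 rad) and (x of loose_vial_mid in the frame of lower_bin_mid between -0.062 and 0.062 m and y of loose_vial_mid in the frame of lower_bin_mid between -0.04 and 0.04 m and z of loose_vial_mid in the frame of lower_bin_mid between -0.013 and -0.005 m and angle between loose_vial_mid's own z axis and vertical below 0.15 rad))) and distance of filled_bin_mid from where it was at the start of the episode below 0.02 m and angle between filled_bin_mid's own z axis and vertical below 0.03 rad and x of vial_1 in the frame of filled_bin_mid between -0.062 and 0.062 m and y of vial_1 in the frame of filled_bin_mid between -0.04 and 0.04 m and z of vial_1 in the frame of filled_bin_mid between -0.04 and -0.03 m and angle between each of vial_1, vial_2, vial_3, vial_4's own z axis and vertical below 0.15 rad and x of vial_2 in the frame of filled_bin_mid between -0.062 and 0.062 m and y of vial_2 in the frame of filled_bin_mid between -0.04 and 0.04 m and z of vial_2 in the frame of filled_bin_mid between -0.04 and -0.03 m and x of vial_3 in the frame of filled_bin_mid between -0.062 and 0.062 m and y of vial_3 in the frame of filled_bin_mid between -0.04 and 0.04 m and z of vial_3 in the frame of filled_bin_mid between -0.04 and -0.03 m and x of vial_4 in the frame of filled_bin_mid between -0.062 and 0.062 m and y of vial_4 in the frame of filled_bin_mid between -0.04 and 0.04 m and z of vial_4 in the frame of filled_bin_mid between -0.04 and -0.03 m); the robot touches nothing.
It fails at once if the sample cylinder is shifted or knocked over (distance of sample_cylinder from where it was at the start of the episode above 0.02 m or angle between sample_cylinder's own z axis and vertical above 0.3 rad).
It fails at once if the wash bottle is shifted or knocked over (distance of wash_bottle from where it was at the start of the episode above 0.02 m or angle between wash_bottle's own z axis and vertical above 0.3 rad).
It fails at once if the dropper bottle is shifted or knocked over (distance of dropper_bottle from where it was at the start of the episode above 0.02 m or angle between dropper_bottle's own z axis and vertical above 0.3 rad).
It fails at once if a vial is tipped over (angle between any of vial_1, vial_2, vial_3, vial_4, loose_vial_mid's own z axis and vertical above 0.6 rad).
It fails at once if the filled bin is moved away (distance of filled_bin_mid from where it was at the start of the episode above 0.03 m).
It also fails if it takes over 72 s, if anything falls off the work surface, if the arm or the gripper's body presses on something with over 40 N, if the wrist force passes 120 N, or if a joint passes its speed limit or range.

## Robot

A 7-joint arm with a two-finger parallel gripper is mounted at the origin on a cart in front of the work surface, level with it; the furniture and walls round the work are solid. World frame = base frame: x ahead of the robot, y to its left, z up, the work surface at z = 0. Lengths are in m, angles in rad, forces in N, time in s.
With the tool pointing down it reaches from about 0.4 to 0.85 m from the base axis. Payload 4.5 kg.
Tool frame: the origin (TCP) lies at the very end of the fingers, on their centre line; the grasp point (between the pads) lies 19 mm behind it (tcp_to_grasp is the z of the grasp point in the tool frame, in m); z points along the fingers, y is the line along which they close (so a half turn about z gives the same grasp; the last joint's range is limited). The gripper opens to 88 mm and grips with 3 to 60 N. Pads are 18 mm wide; open, the fingers measure 123 mm over their backs; the gripper's body (75 mm by 187 mm) begins 45 mm behind the grasp point.
Start: joints at [-1.249, 0.689, -0.195, 1.565, 0.157, 0.902, -0.215], TCP at [0.177, 0.599, 0.239] pointing down, gripper open.
Joint ranges: [-3.01, 3.01], [-0.46, 2.08], [-1.47, 1.51], [0.13, 2.56], [-1, 4.14], [0.04, 2.09], [-2.66, 2.66]. Speed limits (rad/s): [2.57, 2.57, 3.14, 3.14, 3.14, 3.14, 3.14].

## Interface

Orientations are given as a unit quaternion [x, y, z, w].
In Python, from plant import * gives the robot as it stands. The module is installed in compiled form; this text tells all that it offers.
- The arm moves only by the shell command python3 -m jog 'ROWS' [OPENING] [FORCE]. ROWS is JSON, a list that holds one entry, the list of rows, each a list of 6 numbers: the shift along the tool's x, y, z in m, then the turn, a rotation vector about the tool's x, y, z in rad. In form: [[[dx, dy, dz, ax, ay, az], ...]]. A call has 1 to 12 rows; each row shifts and turns the commanded pose from where the row before left it, along the tool's axes as they then stand; what a row does not reach is not made up. A row lasts 1/8 s, in which the tool goes at most 62.5 mm and 10.7 degrees, less where a joint would pass 70% of its speed; a pose out of reach is approached as far as the arm can. A call with a gripper value outside its range is refused whole. OPENING is the finger opening in m, from 0 to 0.0881, set as the call begins (- or left out, the last holds). The fingers move at their own pace and stop on an object; FORCE is the grip in N (left out, the last holds). Time passes only in rows, so rows that do not move let the fingers close. It gives the time, the measured TCP pose, the force, the opening and the grip force at its end, in the units of the state.
- get_state(): the state, without advancing time (a new reading comes with each control period).
- snapshot(name): name is "side" or "top" or "wrist"; returns a dict with "frame" (400x640x3 uint8, red, green, blue), "mtx" (3x3 intrinsics, pixels), "D" ([k1, k2, p1, p2, k3] as OpenCV has them; the pictures are not rectified), "xyz" and "orientation" of the camera in the world; the wrist camera has in their place "mount" (4x4, takes a point from camera to tool coordinates, whose origin is the TCP and whose axes are the flange's). Camera axes: x right, y down, z forward; pixel columns grow to the right and rows downward; lengths in m; the calibration is good to about 2 mm. A picture is of the moment at which its call begins: read the wrist's pose just before it. There is no depth.
- finish_job(): hands the job in; it is judged then, once.
The state is a dict: "clock": time; "q": joint angles; "qd": joint speeds; "joint_torque": joint torques, N m; "tool_pos": TCP position; "eef_rot": TCP orientation; "contact_force": force on the tool from outside, world axes, zero at the start; "moment": the same for the moment, N m; "opening": opening from 0.0 (shut) to 1.0 (fully open); "finger_force": force on a finger pad.
Only numpy, scipy, OpenCV 4.12 (cv2) and the standard library are available. Lean on these libraries where they do the work, as an engineer would, in place of code of your own. Each camera call takes 0.05 s, during which the arm holds its last target. There are 200 camera calls.

## Working session

There is one attempt and no reset: what is moved stays moved. The work goes in short steps, Python scripts to look and compute and a shell command to move; the robot and the scene stay as the last step left them, time stands still between calls to the robot, and variables do not carry over. Pictures are saved under pics/ and viewed, at most 10 in all, crops included, and the job is handed in when it is done.

```bash
mkdir -p pics
python3 - <<'E'
from plant import *
import cv2,pickle
s=get_state();print(s['clock'],s['tool_pos'],s['eef_rot'],s['opening'])
d={}
for n in("side","top","wrist"):
    d[n]=snapshot(n); cv2.imwrite(f'pics/{n}0.png',d[n]['frame'][:,:,::-1])
    print(n,{k:(v.tolist() if hasattr(v,'tolist') else v) for k,v in d[n].items() if k!='frame'})
pickle.dump(d,open('snap0.pkl','wb'))
E
```

```text
0.0 [0.17726636 0.59867702 0.23789963] [ 1.43364270e-01  9.89669554e-01 -9.25143522e-04 -6.89620529e-05] 1.002018822583185
side {'mtx': [[374.1431769694694, 0.0, 311.55666790753844], [0.0, 374.1431769694694, 195.43403785339336], [0.0, 0.0, 1.0]], 'D': [0.0059077246056286606, 0.0, 0.0, 0.0, 0.0], 'xyz': [0.48171626383348964, 0.8522988789166998, 0.42571484250177527], 'orientation': [-0.05551749791769142, 0.8345184220654697, -0.546962715936777, 0.03644993872947311]}
top {'mtx': [[425.58205124544617, 0.0, 321.3542637253237], [0.0, 425.58205124544617, 195.08274316110806], [0.0, 0.0, 1.0]], 'D': [-0.0006016075550165481, 0.0, 0.0, 0.0, 0.0], 'xyz': [0.4066333562376394, 0.024952440731545417, 1.041144375927068], 'orientation': [0.7112329707694819, -0.6964149491361904, 0.06833945067085125, -0.06695968482647638]}
wrist {'mtx': [[332.6265141002406, 0.0, 317.3511091869139], [0.0, 332.6265141002406, 205.5653201260061], [0.0, 0.0, 1.0]], 'D': [-0.0033665913401144934, 0.0, 0.0, 0.0, 0.0], 'mount': [[0.00016873509966752046, -0.9573798057887324, -0.28883192170602207, 0.07641230583866349], [0.9999997773756855, -2.4921356320823925e-05, 0.0006668039468762577, 0.00021337329775761305], [-0.0006455827163973852, -0.2888319699182441, 0.9573795884476026, -0.1456883076888333], [0.0, 0.0, 0.0, 1.0]]}
```

View pics/top0.png

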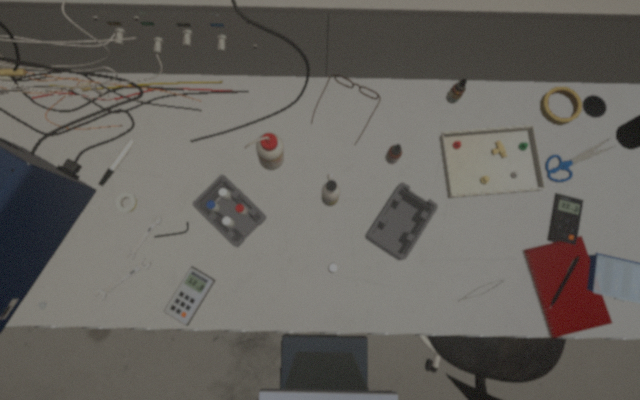

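View pics/side0.png

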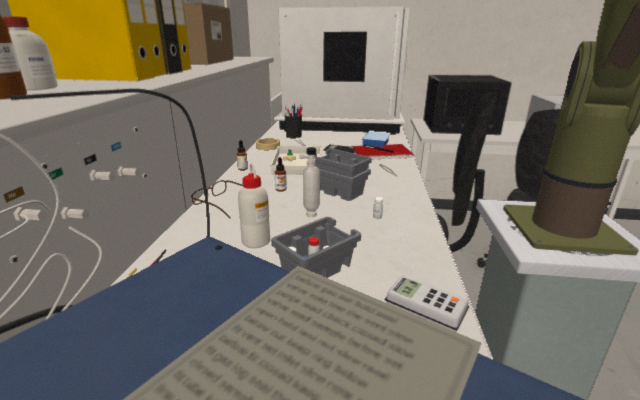

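The top view shows the filled bin near (230,210), the nested bins near (402,221), the loose vial at (333,268), the cylinder at (331,190), the wash bottle at (270,150) and the dropper at (394,153). In the side view the filled bin is the near one. I'll enlarge the top view to measure.

Run:
```python
import cv2
im=cv2.imread('pics/top0.png')[165:290,180:450]
im=cv2.convertScaleAbs(im,alpha=1.8)
a=cv2.resize(im[:,:100],None,fx=4,fy=4,interpolation=cv2.INTER_CUBIC); b=cv2.resize(im[:,170:],None,fx=4,fy=4,interpolation=cv2.INTER_CUBIC)
cv2.imwrite('pics/top0c.png',cv2.hconcat([a,b])); print(a.shape,b.shape)
```

```text
(500, 400, 3) (500, 400, 3)
```

View pics/top0c.png

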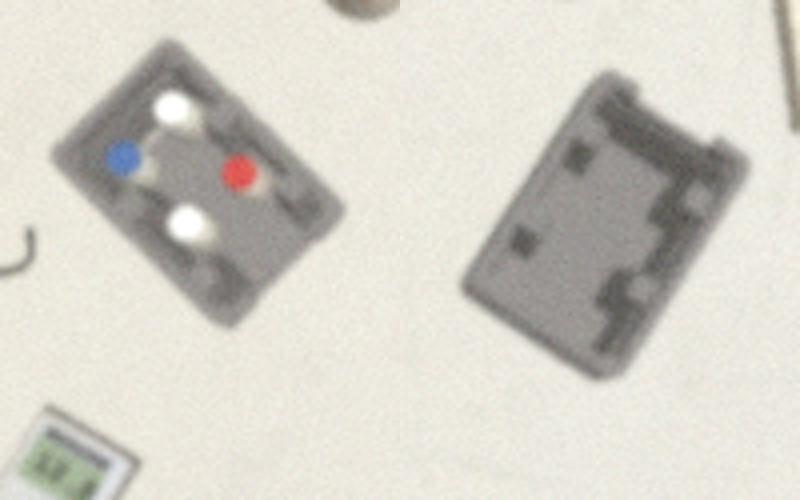

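Rim corners in the top image, unscaled:
- **Filled bin:** (222,174.5), (193,203), (238,247), (266.5,217.5). Its dip (front) is on the lower-right end.
- **Nested pair:** (402,182.5), (437.5,205.5), (401,260), (365.5,236). Its dip is on the upper-right end.

```bash
cat > h.py <<'E'
import numpy as np,cv2,pickle
from scipy.spatial.transform import Rotation as R
from scipy.optimize import least_squares
def campose(s,st=None):
    if 'mount' in s:
        T=np.eye(4);T[:3,:3]=R.from_quat(st['eef_rot']).as_matrix();T[:3,3]=st['tool_pos'];T=T@np.array(s['mount'])
        return T[:3,:3],T[:3,3]
    return R.from_quat(s['orientation']).as_matrix(),np.array(s['xyz'])
def pix2z(s,px,z,st=None):
    Rc,t=campose(s,st);p=cv2.undistortPoints(np.array(px,float).reshape(-1,1,2),np.array(s['mtx']),np.array(s['D'])).reshape(-1,2)
    r=np.c_[p,np.ones(len(p))]@Rc.T
    return t+r*((z-t[2])/r[:,2])[:,None]
def proj(s,P,st=None):
    Rc,t=campose(s,st);rv=cv2.Rodrigues(Rc.T)[0]
    return cv2.projectPoints(np.array(P,float),rv,-Rc.T@t,np.array(s['mtx']),np.array(s['D']))[0].reshape(-1,2)
def rect(P):  # corners ordered FL,FR,RR,RL -> x,y,yaw
    L,W=.0745,.0505;M=np.array([[L,W],[L,-W],[-L,-W],[-L,W]])
    P=np.array(P)[:,:2];d=P[0]+P[1]-P[2]-P[3]
    f=lambda v:(M@np.array([[np.cos(v[2]),np.sin(v[2])],[-np.sin(v[2]),np.cos(v[2])]])+v[:2]-P).ravel()
    r=least_squares(f,[*P.mean(0),np.arctan2(d[1],d[0])]);e=[np.linalg.norm(P[i]-P[(i+1)%4]) for i in range(4)]
    return r.x,np.round(e,4),np.sqrt(np.mean(r.fun**2))
def look(tag,n='wrist'):
    from plant import get_state,snapshot
    st=get_state();s=snapshot(n);pickle.dump((s,st),open(f'{tag}.pkl','wb'));cv2.imwrite(f'pics/{tag}.png',s['frame'][:,:,::-1]);return s,st
def move(goal,yaw): # tool-frame shift and turn to bring TCP to goal, pointing down, tool x at yaw
    from plant import get_state
    st=get_state();A=R.from_quat(st['eef_rot']);c,s=np.cos(yaw),np.sin(yaw)
    B=R.from_matrix(np.array([[c,s,0],[s,-c,0],[0,0,-1]]))
    x=A.as_matrix()[:,0]
    print('tcp',np.round(st['tool_pos'],4),'yaw',round(np.arctan2(x[1],x[0]),4),'shift',np.round(A.inv().apply(np.array(goal)-st['tool_pos']),4),'turn',np.round((A.inv()*B).as_rotvec(),4),'t',round(st['clock'],2),'q',np.round(st['q'],2))
E
python3 - <<'E'
from h import *
s=pickle.load(open('snap0.pkl','rb'))['top']
print('filled',rect(pix2z(s,[(266.5,217.5),(238,247),(193,203),(222,174.5)],.074)))
print('nested',rect(pix2z(s,[(402,182.5),(437.5,205.5),(401,260),(365.5,236)],.108)))
print('vial',pix2z(s,[(333,268)],.052))
print('vials',pix2z(s,[(223,192),(210.5,204.5),(239.5,208),(226.5,221)],.054))
print('cyl',pix2z(s,[(330,182)],.176),'wash',pix2z(s,[(268,141)],.16),'drop',pix2z(s,[(394,150)],.1))
print(pix2z(s,[(95,190),(0,330),(0,140)],.15))
move([.4,.1,.35],np.pi)
E
```

```text
filled (array([ 0.5544223 ,  0.23465457, -2.30627957]), array([0.092 , 0.1473, 0.0929, 0.1468]), np.float64(0.0031150350735236736))
nested (array([ 0.5340554 , -0.15351979, -0.58986367]), array([0.0933, 0.1474, 0.0922, 0.147 ]), np.float64(0.003041120129585559))
vial [[ 0.42894327 -0.00518566  0.052     ]]
vials [[0.60060258 0.25762428 0.054     ]
 [0.57003842 0.28503453 0.054     ]
 [0.56316856 0.21646203 0.054     ]
 [0.53183668 0.24500645 0.054     ]]
cyl [[0.60263832 0.00757343 0.176     ]] wash [[0.69416827 0.14275841 0.16      ]] drop [[ 0.69849861 -0.13996701  0.1       ]]
[[0.58022974 0.50811099 0.15      ]
 [0.29031258 0.66331034 0.15      ]
 [0.6869077  0.72855446 0.15      ]]
tcp [0.1774 0.5988 0.2381] yaw 2.8538 shift [-0.3551 -0.4153 -0.1113] turn [-1.400e-03 -1.000e-04 -2.878e-01] t 0.15 q [-1.25  0.69 -0.19  1.57  0.16  0.9  -0.22]
```

Measured sizes agree with the given bins. The plan:
- **Bin 1 (upper):** grip by its rear end wall, away from the bottles.
- **Vial:** place it in the middle bin.
- **Bin 2 (lower):** grip by its -y long wall.

First I'll move to a close view.

```bash
python3 -m jog '[[[-0.0142,-0.048,-0.0114,0,0,0],[-0.0142,-0.048,-0.0114,0,0,0],[-0.0142,-0.048,-0.0114,0,0,0],[-0.0142,-0.048,-0.0114,0,0,0],[-0.0142,-0.048,-0.0114,0,0,0],[-0.0142,-0.048,-0.0114,0,0,0],[-0.0142,-0.048,-0.0114,0,0,0]]]' 0.03 40 && python3 -m jog '[[[-0.0503,0.0062,0,0,0,0],[-0.0503,0.0062,0,0,0,0],[-0.0503,0.0062,0,0,0,0],[-0.0503,0.0062,0,0,0,0],[-0.0503,0.0062,0,0,0,0],[-0.0503,0.0062,0,0,0,0],[0,0,0,0,0,0.15],[0,0,0,0,0,0.15],[0,0,0,0,0,0.15],[0,0,0,0,0,0],[0,0,0,0,0,0]]]'
python3 - <<'E'
from h import *
s,st=look('w1')
from plant import get_state
c=np.array([.5544,.2347]);y=-2.306
print(proj(s,[[*c,.074],[c[0]+.07*np.cos(y),c[1]+.07*np.sin(y),.074]],st))
move([.48,-.08,.32],.98)
E
```

```text
clock: 1.02
tool_pos: [0.1772, 0.2472, 0.3187]
eef_rot: [0.143, 0.99, -0.0, 0.0]
contact_force: [1.3, -0.1, 0.4]
opening: 0.344
finger_force: 0.0
clock: 2.4
tool_pos: [0.4771, 0.199, 0.3184]
eef_rot: [0.359, 0.933, -0.0, -0.0]
contact_force: [-0.6, 0.6, -0.0]
opening: 0.34
finger_force: 0.0
[[381.97802733 199.37886963]
 [324.52472366 199.35973181]]
tcp [0.4771 0.1989 0.3184] yaw 2.4059 shift [-0.1893 -0.2049 -0.0016] turn [-3.0000e-04 -1.0000e-04  1.4259e+00] t 2.45 q [-0.5   0.44  0.02  1.79 -0.01  0.91  0.37]
```

View pics/w1.png

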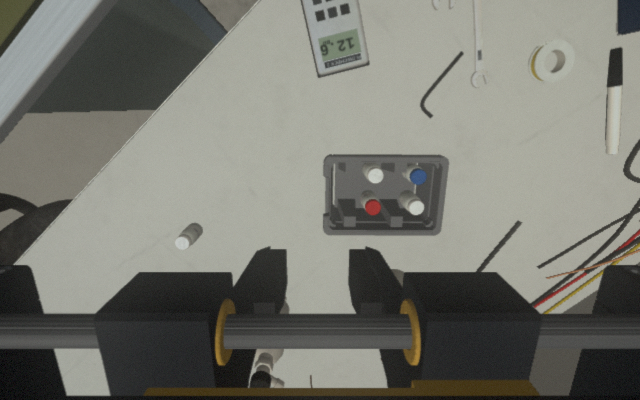

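The wrist view shows the filled bin with corners near (323,156), (448,156), (441,236) and (323,235), its dip on the left. The vial is at (188,237). I'll fit the whole silhouette and then move to the nested pair.

```bash
cat >> h.py <<'E'
from scipy.optimize import minimize
def hullpts(v,z0s):
    c,s=np.cos(v[2]),np.sin(v[2]);P=[]
    for z0 in z0s:
        for L,W,r,z in((.0745,.0505,.008,.074),(.0745,.0505,.008,.060),(.061,.037,.006,0)):
            for sx in(1,-1):
                for sy in(1,-1):
                    for a in np.linspace(0,np.pi/2,4):
                        x=sx*(L-r+r*np.cos(a));y=sy*(W-r+r*np.sin(a));P.append([v[0]+c*x-s*y,v[1]+s*x+c*y,z0+z])
    return np.array(P)
def fitbin(s,st,v0,z0s,thr=120,pad=12,out=None):
    g=cv2.cvtColor(s['frame'],cv2.COLOR_RGB2HSV);mk=((g[:,:,2]<thr)).astype(np.uint8)
    roi=np.zeros_like(mk);cv2.fillConvexPoly(roi,cv2.convexHull(proj(s,hullpts(v0,z0s),st).astype(np.float32)).astype(int),1)
    roi=cv2.dilate(roi,np.ones((2*pad+1,)*2,np.uint8));mk=cv2.morphologyEx(mk*roi,cv2.MORPH_OPEN,np.ones((5,5),np.uint8))
    n,l,stt,_=cv2.connectedComponentsWithStats(mk);k=1+np.argmax(stt[1:,4])
    h=cv2.convexHull(cv2.findContours((l==k).astype(np.uint8),0,1)[0][0]) if n>1 else None
    m=np.zeros(mk.shape,np.float32);cv2.fillConvexPoly(m,h,1);m=cv2.GaussianBlur(m,(3,3),0)
    def cost(d):
        q=np.zeros(mk.shape,np.float32);H=cv2.convexHull(proj(s,hullpts(v0+d*[1e-3,1e-3,.01],z0s),st).astype(np.float32))
        cv2.fillConvexPoly(q,np.round(H*16).astype(int),1,cv2.LINE_8,4);return float(np.abs(cv2.GaussianBlur(q,(3,3),0)-m).sum())
    v0=np.array(v0);r=minimize(cost,[0,0,0],method='Nelder-Mead',options=dict(initial_simplex=[[0,0,0],[4,0,0],[0,4,0],[0,0,4]]))
    v=v0+r.x*[1e-3,1e-3,.01]
    print('fit',np.round(v,4),'mismatch px',round(r.fun),'of',int(m.sum()))
    return v
E
python3 - <<'E'
from h import *
s,st=pickle.load(open('w1.pkl','rb'))
for t in(90,110,130):fitbin(s,st,[.5544,.2347,-2.306],[0],t)
print(rect(pix2z(s,[(323,156),(323,235),(441,236),(448,156)],.074,st)))
print('vial',pix2z(s,[(183,243)],.052,st))
p=pickle.load(open('snap0.pkl','rb'))['top']
fitbin(p,None,[.5544,.2347,-2.306],[0],110,6);fitbin(p,None,[.534,-.1535,-.59],[0,.034],110,6)
E
python3 -m jog '[[[-0.0316,-0.0342,0,0,0,0],[-0.0316,-0.0342,0,0,0,0],[-0.0316,-0.0342,0,0,0,0],[-0.0316,-0.0342,0,0,0,0],[-0.0316,-0.0342,0,0,0,0],[-0.0316,-0.0342,0,0,0,0]]]' && python3 -m jog '[[[0,0,0,0,0,0.18],[0,0,0,0,0,0.18],[0,0,0,0,0,0.18],[0,0,0,0,0,0.18],[0,0,0,0,0,0.18],[0,0,0,0,0,0.18],[0,0,0,0,0,0.18],[0,0,0,0,0,0.166],[0,0,0,0,0,0]]]'
python3 - <<'E'
from h import *
s,st=look('w2')
for t in(90,110,130):fitbin(s,st,[.534,-.1535,-.59],[0,.034],t)
v=[.534,-.1535,-.59]
move([v[0]-.0705*np.cos(v[2]),v[1]-.0705*np.sin(v[2]),.14],v[2]+np.pi/2)
E
```

```text
fit [ 0.5692  0.2223 -2.1927] mismatch px 4765 of 5048
fit [ 0.5537  0.2368 -2.3063] mismatch px 455 of 9625
fit [ 0.5533  0.238  -2.3165] mismatch px 286 of 9916
(array([ 0.55364946,  0.2380362 , -2.32702943]), array([0.0994, 0.1487, 0.1008, 0.1466]), np.float64(0.07109627307941596))
vial [[ 0.43050955 -0.00217185  0.052     ]]
fit [ 0.5559  0.2382 -2.3157] mismatch px 57 of 2846
fit [ 0.5354 -0.1543 -0.5707] mismatch px 52 of 3267
clock: 3.2
tool_pos: [0.4795, -0.082, 0.3186]
eef_rot: [0.36, 0.933, 0.0, 0.0]
contact_force: [0.6, -0.0, 0.2]
opening: 0.342
finger_force: 0.0
clock: 4.32
tool_pos: [0.4795, -0.0803, 0.3184]
eef_rot: [0.882, 0.471, -0.0, -0.0]
contact_force: [0.2, -0.3, 0.8]
opening: 0.341
finger_force: 0.0
fit [ 0.5219 -0.1752 -0.4658] mismatch px 6333 of 5967
fit [ 0.5269 -0.166  -0.4801] mismatch px 3796 of 8653
fit [ 0.5335 -0.1546 -0.5624] mismatch px 416 of 12220
tcp [ 0.4795 -0.0803  0.3184] yaw 0.982 shift [-0.0305  0.0155  0.1784] turn [-0.0002  0.0001  0.0012] t 4.38 q [-0.23  0.43  0.46  1.88 -0.24  0.88 -0.24]
```

View pics/w2.png

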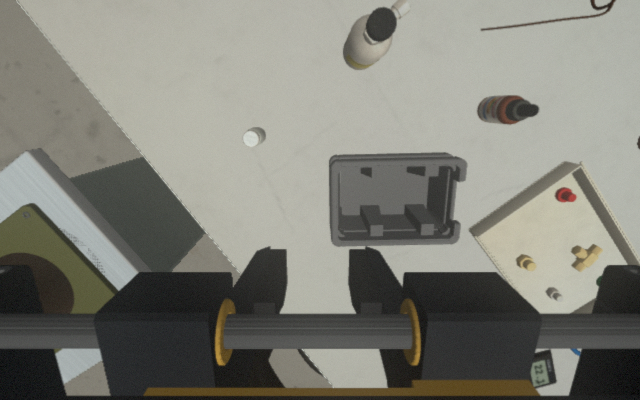

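The upper bin's rim corners are near (331,155), (467,158), (460,243) and (331,246). Its dip is on the right and its whole rear rim on the left, near column 335.

Run:
```python
from h import *
s,st=pickle.load(open('w1.pkl','rb'))
print(rect(pix2z(s,[(323,235),(323,156),(448,156),(441,236)][:1]+[(323,156),(448,156),(441,236)],.074,st)))
for t in(140,150):fitbin(s,st,[.5537,.238,-2.316],[0],t)
s,st=pickle.load(open('w2.pkl','rb'))
print(rect(pix2z(s,[(467,158),(460,243),(331,246),(331,155)],.108,st)))
for t in(140,150):fitbin(s,st,[.5345,-.1545,-.566],[0,.034],t)
print('vial',pix2z(s,[(252,136)],.052,st))
v=[.5343,-.1545,-.567]
move([v[0]-.0705*np.cos(v[2]),v[1]-.0705*np.sin(v[2]),.14],v[2]+np.pi/2)
```

```text
(array([ 0.55364946,  0.2380362 , -2.3039335 ]), array([0.0994, 0.1466, 0.1008, 0.1487]), np.float64(0.0009270159004635478))
fit [ 0.5537  0.2385 -2.3007] mismatch px 206 of 9960
fit [ 0.5537  0.2385 -2.3008] mismatch px 141 of 10023
(array([ 0.53563737, -0.15303971, -0.57897044]), array([0.0987, 0.1494, 0.1055, 0.1459]), np.float64(0.0017102589021362397))
fit [ 0.5332 -0.1537 -0.57  ] mismatch px 319 of 12315
fit [ 0.5335 -0.1542 -0.5711] mismatch px 276 of 12374
vial [[ 0.43309785 -0.00299165  0.052     ]]
tcp [ 0.4795 -0.0803  0.3184] yaw 0.982 shift [-0.0328  0.0163  0.1784] turn [-0.0002  0.0001 -0.0218] t 4.38 q [-0.23  0.43  0.46  1.88 -0.24  0.88 -0.24]
```

```bash
python3 -m jog '[[[-0.0163,0.008,0.04,0,0,-0.008],[-0.0163,0.008,0.04,0,0,-0.008],[0,0,0.04,0,0,0],[0,0,0.04,0,0,0],[0,0,0.03,0,0,0],[0,0,0.022,0,0,0],[0,0,0.022,0,0,0],[0,0,0,0,0,0]]]' 0.035
python3 - <<'E'
from h import *
v=[.534,-.154,-.573]
move([v[0]-.0705*np.cos(v[2]),v[1]-.0705*np.sin(v[2]),.084],v[2]+np.pi/2)
look('w3')
E
```

```text
clock: 5.38
tool_pos: [0.4741, -0.1161, 0.0835]
eef_rot: [0.879, 0.478, -0.001, -0.001]
contact_force: [0.3, -0.0, 0.6]
opening: 0.397
finger_force: 0.0
tcp [ 0.4741 -0.1161  0.0835] yaw 0.9961 shift [ 0.0007  0.0004 -0.0005] turn [-0.0028 -0.0002 -0.0017] t 5.38 q [ 0.05  0.8   0.17  2.1  -0.46  0.27  0.04]
```

View pics/w3.png

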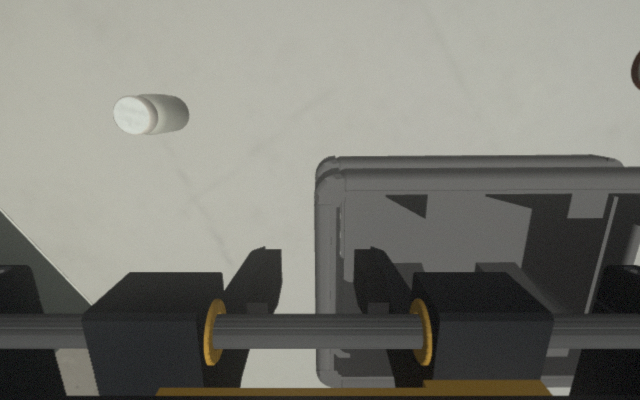

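The fingers (columns 281 and 355) straddle the rear wall (about 317–343). I'll close and lift.

```bash
python3 -m jog '[[[0,0,0,0,0,0],[0,0,0,0,0,0],[0,0,0,0,0,0],[0,0,0,0,0,0]]]' 0 50 && python3 -m jog '[[[0,0,-0.01,0,0,0],[0,0,-0.015,0,0,0],[0,0,-0.02,0,0,0],[0,0,-0.03,0,0,0],[0,0,-0.04,0,0,0],[0,0,-0.05,0,0,0],[0,0,-0.04,0,0,0],[0,0,0,0,0,0]]]'
python3 - <<'E'
from h import *
s,st=look('w4')
# side view of the lifted bin
look('s4','side')
move([.5,0,.289],2.4)
E
python3 - <<'E'
import cv2
a=cv2.imread('pics/w4.png');b=cv2.imread('pics/s4.png')[60:260,220:540]
cv2.imwrite('pics/c4.png',cv2.vconcat([cv2.resize(a,(400,250)),cv2.resize(b,(400,250))]))
E
```

```text
clock: 5.92
tool_pos: [0.4757, -0.1167, 0.0851]
eef_rot: [0.879, 0.477, 0.001, 0.001]
contact_force: [1.1, 0.4, 5.2]
opening: 0.084
finger_force: 50.0
clock: 6.92
tool_pos: [0.4754, -0.1167, 0.2919]
eef_rot: [0.879, 0.477, 0.002, 0.001]
contact_force: [0.0, -0.2, -3.0]
opening: 0.082
finger_force: 50.4
tcp [ 0.4735 -0.1157  0.2889] yaw 0.9942 shift [ 0.1114 -0.0409  0.    ] turn [-0.0021 -0.0015 -1.4058] t 7.03 q [-0.15  0.47  0.45  1.92 -0.28  0.81 -0.12]
```

View pics/c4.png

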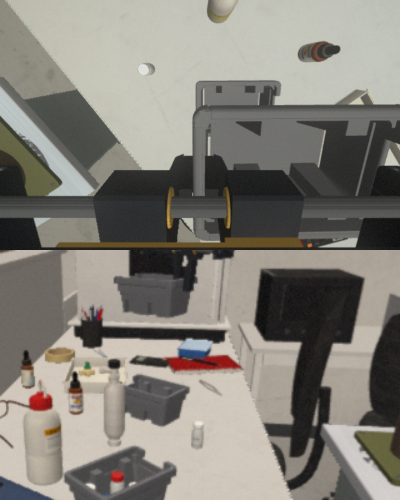

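The bin is held level by its rear wall, and the lower bin stayed put. Next I'll check how the bin sits in the grip and work out the transport.

Run:
```python
from h import *
s,st=pickle.load(open('w4.pkl','rb'))
T=np.eye(4);T[:3,:3]=R.from_quat(st['eef_rot']).as_matrix();T[:3,3]=st['tool_pos']
for P in([.0505,-.004,-.023],[.0505,.10,-.023],[-.0505,-.004,-.023]):print(proj(s,[(T@[*P,1])[:3]],st))
b=[.5537,.2383,.8396]
move([b[0]-.0705*np.cos(b[2]),b[1]-.0705*np.sin(b[2]),.289],b[2]+np.pi/2)
g=s['frame'].mean(2);print(g[140:200:3,350].astype(int),g[140:200:3,500].astype(int),g[190,300:330:2].astype(int))
```

```text
[[311.23011358 172.25687842]]
[[588.85494012 172.42586405]]
[[312.36281577 387.75755783]]
tcp [ 0.4735 -0.1157  0.2889] yaw 0.9942 shift [ 2.708e-01 -1.367e-01  2.000e-04] turn [-0.0021 -0.0016 -1.4162] t 7.03 q [-0.15  0.47  0.45  1.92 -0.28  0.81 -0.12]
[ 66  64  64 114 118 117 115 115 114 113  73  79  95 109 115 117 116 113
 114 115] [191 189 194 192 193 192 196 192 196 162  72  84 100 113 113 115 112 112
  60  56] [191 192 192 192  94 101 108 112 115 119 116 116 116 116 114]
```

The held bin's edges (col 307, row 169) agree with the prediction (311,172) within calibration, and it is square. I'll carry it over the filled bin.

```bash
python3 -m jog '[[[0.0338,-0.0171,0,0,0,0],[0.0338,-0.0171,0,0,0,0],[0.0338,-0.0171,0,0,0,0],[0.0338,-0.0171,0,0,0,0],[0.0338,-0.0171,0,0,0,0],[0.0338,-0.0171,0,0,0,0],[0.0338,-0.0171,0,0,0,0],[0.0338,-0.0171,0,0,0,0],[0,0,0,0,0,0]]]' && python3 -m jog '[[[0,0,0,0,0,-0.142],[0,0,0,0,0,-0.142],[0,0,0,0,0,-0.142],[0,0,0,0,0,-0.142],[0,0,0,0,0,-0.142],[0,0,0,0,0,-0.142],[0,0,0,0,0,-0.142],[0,0,0,0,0,-0.142],[0,0,0,0,0,-0.142],[0,0,0,0,0,-0.138],[0,0,0,0,0,0]]]'
python3 - <<'E'
from h import *
b=[.5537,.2383,.8396]
move([b[0]-.0705*np.cos(b[2]),b[1]-.0705*np.sin(b[2]),.15],b[2]+np.pi/2)
E
```

```text
clock: 8.15
tool_pos: [0.5057, 0.1887, 0.2869]
eef_rot: [0.877, 0.48, -0.002, -0.001]
contact_force: [1.0, -0.1, -2.3]
opening: 0.084
finger_force: 50.4
clock: 9.52
tool_pos: [0.5066, 0.1831, 0.2881]
eef_rot: [0.359, 0.933, -0.001, -0.001]
contact_force: [-0.0, 0.7, -1.8]
opening: 0.08
finger_force: 50.3
tcp [0.5066 0.1831 0.2881] yaw 2.4069 shift [0.0016 0.0025 0.1381] turn [-0.0035 -0.0015 -0.0035] t 9.53 q [-0.46  0.51  0.05  1.77 -0.03  0.87  0.44]
```

```bash
python3 -m jog '[[[0.001,0.002,0.04,0,0,-0.003],[0,0,0.04,0,0,0],[0,0,0.03,0,0,0],[0,0,0.02,0,0,0],[0,0,0,0,0,0],[0,0,0,0,0,0]]]'
python3 - <<'E'
from h import *
s,st=look('w5')
look('s5','side');look('t5','top')
b=[.5537,.2383,.8396]
move([b[0]-.0705*np.cos(b[2]),b[1]-.0705*np.sin(b[2]),.15],b[2]+np.pi/2)
a=cv2.imread('pics/w5.png');c=cv2.imread('pics/s5.png')[130:330,200:400];d=cv2.imread('pics/t5.png')[150:270,160:280]
cv2.imwrite('pics/c5.png',cv2.vconcat([cv2.resize(a[:200],(800,250)),cv2.hconcat([cv2.resize(c,(340,340)),cv2.resize(d,(460,340))])]))
E
```

```text
clock: 10.28
tool_pos: [0.5085, 0.1867, 0.1599]
eef_rot: [0.357, 0.934, 0.0, 0.0]
contact_force: [-0.9, -0.3, -1.7]
opening: 0.083
finger_force: 50.3
tcp [0.5088 0.1871 0.1604] yaw 2.4121 shift [ 0.0008 -0.0024  0.0104] turn [0.0016 0.0008 0.0017] t 10.43 q [-0.46  0.69  0.03  1.9  -0.04  0.55  0.44]
```

View pics/c5.png

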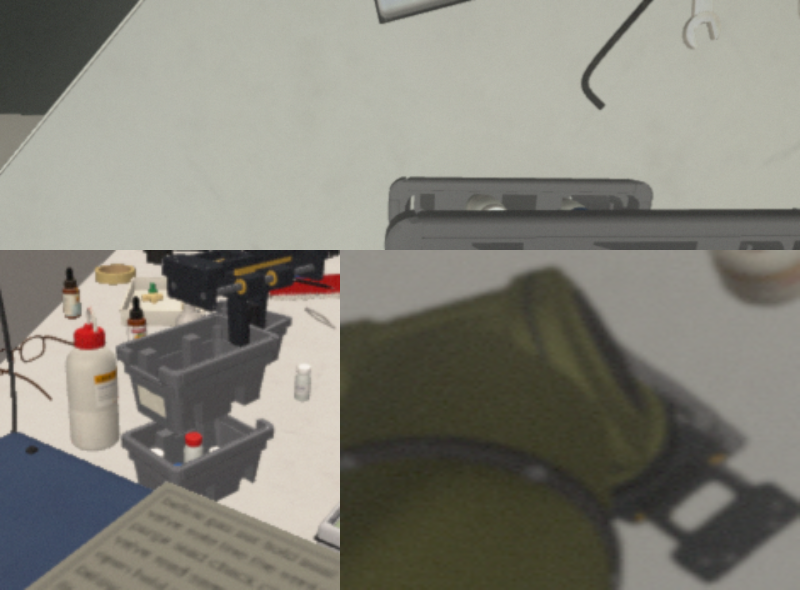

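The raised bin hangs square above the filled bin, opposite-facing (its card faces the side camera). The filled rim shows in the wrist view at cols 312–522, with its top edge at row 142. I'll compare that with the prediction.

Run:
```python
from h import *
s,st=pickle.load(open('w5.pkl','rb'))
b=[.5537,.2383,.8396];c,sn=np.cos(b[2]),np.sin(b[2])
for x,y in((-.0745,.03),(.0745,.03),(-.03,.0505),(.03,.0505),(0,.0505)):
    print((x,y),proj(s,[[b[0]+c*x-sn*y,b[1]+sn*x+c*y,.074]],st))
T=np.eye(4);T[:3,:3]=R.from_quat(st['eef_rot']).as_matrix();T[:3,3]=st['tool_pos']
for P in([.0505,.02,-.023],[.0505,.10,-.023],[.02,-.004,-.023],[.04,-.004,-.023]):print('held',proj(s,[(T@[*P,1])[:3]],st))
g=s['frame'].mean(2)
for r in(150,158):
    e=np.diff(g[r]);print('row',r,[(i,int(e[i])) for i in np.where(abs(e)>30)[0]])
for cc in(370,400,430,460,480):
    e=np.diff(g[120:200,cc]);print('col',cc,[(i+120,int(e[i])) for i in np.where(abs(e)>25)[0]])
for r in(185,195):
    e=np.diff(g[r,290:350]);print('row',r,[(i+290,int(e[i])) for i in np.where(abs(e)>30)[0]])
```

```text
(-0.0745, 0.03) [[309.60699203 172.56792669]]
(0.0745, 0.03) [[520.2782065  172.79288594]]
(-0.03, 0.0505) [[374.07360793 143.27184086]]
(0.03, 0.0505) [[461.11558384 143.38692971]]
(0, 0.0505) [[417.61648668 143.3258057 ]]
held [[371.8181827  177.18164408]]
held [[584.17909779 177.26441317]]
held [[308.53415969 251.67108417]]
held [[308.14449238 203.97695585]]
row 150 [(np.int64(311), -46), (np.int64(520), 35)]
row 158 [(np.int64(310), -54), (np.int64(328), 61), (np.int64(331), -30), (np.int64(456), -36), (np.int64(521), 36)]
col 370 [(np.int64(141), -73), (np.int64(142), -25), (np.int64(167), -28)]
col 400 [(np.int64(141), -62), (np.int64(142), -36), (np.int64(165), 45), (np.int64(167), -92), (np.int64(168), -40)]
col 430 [(np.int64(141), -49), (np.int64(142), -45), (np.int64(167), -37)]
col 460 [(np.int64(141), -28), (np.int64(142), -60), (np.int64(165), -46)]
col 480 [(np.int64(141), -28), (np.int64(142), -59)]
row 185 [(np.int64(307), -30), (np.int64(308), -57)]
row 195 [(np.int64(307), -44)]
```

In the same picture, the held bin needs about -1.5 mm (tool x) and -2 mm (tool y), well inside the play. I'll lower it onto the ledges.

```bash
python3 -m jog '[[[-0.0015,-0.002,0.01,0,0,0],[0,0,0.015,0,0,0],[0,0,0.01,0,0,0],[0,0,0.005,0,0,0],[0,0,0,0,0,0]]]' && python3 -m jog '[[[0,0,0.002,0,0,0],[0,0,0.002,0,0,0],[0,0,0.002,0,0,0],[0,0,0,0,0,0]]]'
python3 - <<'E'
from h import *
from plant import *
st=get_state();print(st['tool_pos'],st['contact_force'],st['moment'])
for t in('w1','w4','w5'):
    s,_=pickle.load(open(t+'.pkl','rb'));print(np.array(s['mount'])[:3,3],s['mtx'][0][0])
E
```

```text
clock: 11.05
tool_pos: [0.5077, 0.1844, 0.119]
eef_rot: [0.356, 0.934, -0.0, -0.0]
contact_force: [0.1, 0.1, -1.6]
opening: 0.083
finger_force: 50.3
clock: 11.55
tool_pos: [0.5079, 0.1842, 0.1137]
eef_rot: [0.357, 0.934, -0.0, -0.0]
contact_force: [-1.3, -1.8, 1.9]
opening: 0.082
finger_force: 50.0
[0.50786152 0.18424739 0.11373765] [-1.34021546 -1.8165184   1.91414985] [-0.18295929  0.2134174  -0.02110592]
[ 0.07634631 -0.00050333 -0.14568742] 332.6265141002406
[ 0.07454999 -0.00160254 -0.14569451] 332.6265141002406
[ 0.07634883 -0.00049607 -0.14568866] 332.6265141002406
```

It landed at TCP z = 0.1137, as expected. I'll release, rise and check.

```bash
python3 -m jog '[[[0,0,0,0,0,0],[0,0,0,0,0,0],[0,0,0,0,0,0],[0,0,-0.02,0,0,0],[0,0,-0.04,0,0,0],[0,0,-0.05,0,0,0],[-0.03,-0.01,-0.05,0,0,0],[-0.04,-0.01,-0.03,0,0,0],[0,0,0,0,0,0]]]' 0.03
python3 - <<'E'
from h import *
s,st=look('w6')
print(st['tool_pos'],np.array(s['mount'])[:3,3])
for t in(130,145,160):fitbin(s,st,[.5537,.2383,.8396],[0,.062],t)
look('s6','side')
a=cv2.imread('pics/w6.png');c=cv2.imread('pics/s6.png')[150:320,220:420]
cv2.imwrite('pics/c6.png',cv2.hconcat([cv2.resize(a,(480,300)),cv2.resize(c,(320,300))]))
move([.431,-.003,.25],b:=2.41)
E
```

```text
clock: 12.68
tool_pos: [0.5501, 0.1194, 0.3062]
eef_rot: [0.359, 0.933, 0.001, 0.003]
contact_force: [-0.7, 0.9, 0.2]
opening: 0.338
finger_force: 0.0
[0.5500777  0.11937915 0.30622735] [ 0.07634787 -0.00050491 -0.14569873]
fit [0.5531 0.237  0.8367] mismatch px 492 of 19022
fit [0.5532 0.2369 0.8359] mismatch px 362 of 19150
fit [0.5532 0.2369 0.8358] mismatch px 279 of 19235
tcp [0.5464 0.1231 0.3032] yaw 2.4123 shift [ 0.002  -0.1709  0.0532] turn [ 0.     -0.0009  0.0023] t 12.78 q [-0.33  0.52  0.04  1.69 -0.03  0.93  0.56]
```

View pics/c6.png

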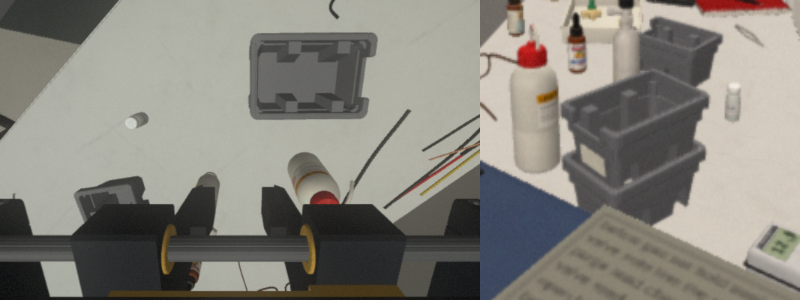

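Bin 1 sits square and level on the filled bin, opposite-facing. Next, the vial: I'll move above it and refine its position.

```bash
python3 -m jog '[[[0.0005,-0.0428,0,0,0,0],[0.0005,-0.0428,0,0,0,0],[0.0005,-0.0428,0,0,0,0],[0.0005,-0.0428,0.02,0,0,0.002],[0,0,0.05,0,0,0],[0,0,0.05,0,0,0],[0,0,0.04,0,0,0],[0,0,0.02,0,0,0],[0,0,0,0,0,0],[0,0,0,0,0,0]]]' 0.06
python3 - <<'E'
from h import *
s,st=look('w7');print(proj(s,[[.431,-.003,.052]],st))
g=s['frame'];hsv=cv2.cvtColor(g,cv2.COLOR_RGB2HSV)
a=g[100:330,200:460];cv2.imwrite('pics/c7.png',cv2.resize(a[:,:,::-1],None,fx=2,fy=2))
move([.431,-.003,.022],2.41)
E
```

```text
clock: 14.02
tool_pos: [0.4311, -0.0027, 0.1238]
eef_rot: [0.357, 0.934, 0.0, -0.0]
contact_force: [0.9, 0.2, 0.3]
opening: 0.686
finger_force: 0.0
[[317.53953529 220.71591942]]
tcp [ 0.4315 -0.0029  0.1241] yaw 2.4117 shift [ 0.0004 -0.0005  0.1021] turn [0.0009 0.0004 0.0017] t 14.07 q [-0.11  0.68  0.01  2.24 -0.03  0.22  0.77]
```

View pics/c7.png

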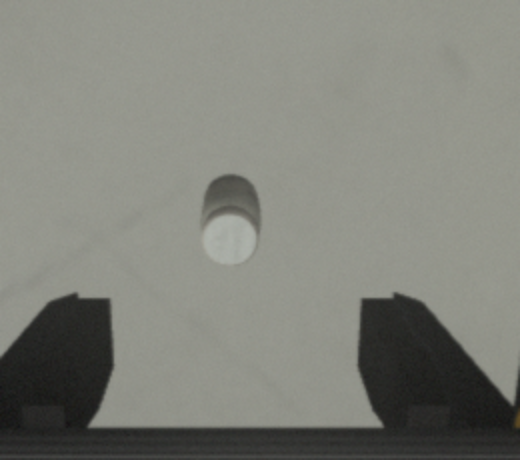

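The cap centre is at (315,219.5), 1–2 mm from the expected spot. I'll correct, descend, grip gently and lift.

```bash
python3 -m jog '[[[0.001,-0.002,0.03,0,0,0],[0,0,0.03,0,0,0],[0,0,0.022,0,0,0],[0,0,0.012,0,0,0],[0,0,0.008,0,0,0],[0,0,0,0,0,0]]]' && python3 -m jog '[[[0,0,0,0,0,0],[0,0,0,0,0,0],[0,0,0,0,0,0],[0,0,0,0,0,0],[0,0,0,0,0,0]]]' 0 10 && python3 -m jog '[[[0,0,-0.01,0,0,0],[0,0,-0.02,0,0,0],[0,0,-0.04,0,0,0],[0,0,-0.05,0,0,0],[0,0,-0.05,0,0,0],[0,0,-0.05,0,0,0],[0,0,-0.03,0,0,0],[0,0,0,0,0,0]]]'
python3 - <<'E'
from h import *
move([.5532,.2373,.25],2.41)
E
```

```text
clock: 14.82
tool_pos: [0.4407, -0.0042, 0.0316]
eef_rot: [0.357, 0.934, -0.003, -0.009]
contact_force: [-0.5, 0.2, 0.2]
opening: 0.679
finger_force: 0.0
clock: 15.45
tool_pos: [0.44, -0.0044, 0.0311]
eef_rot: [0.357, 0.934, -0.004, -0.01]
contact_force: [0.6, 0.2, 0.3]
opening: 0.246
finger_force: 9.8
clock: 16.45
tool_pos: [0.4461, -0.0045, 0.2834]
eef_rot: [0.358, 0.934, -0.003, -0.007]
contact_force: [0.2, 0.2, -0.0]
opening: 0.243
finger_force: 9.8
tcp [ 0.4461 -0.0045  0.2834] yaw 2.4103 shift [0.0814 0.2519 0.0318] turn [-0.01   -0.0115  0.0004] t 16.45 q [ 0.1   0.41 -0.28  2.    0.15  0.77  0.57]
```

The arm reached its limit near the base, so the grip came out a few mm off. I'll check how the vial is held.

Run:
```python
from h import *
s,st=look('w8');t,_=look('s8','side')
T=np.eye(4);T[:3,:3]=R.from_quat(st['eef_rot']).as_matrix();T[:3,3]=st['tool_pos']
p=proj(t,[st['tool_pos']])[0];print(p)
x,y=int(p[0]),int(p[1]);c=t['frame'][max(0,y-50):y+50,x-50:x+50,::-1]
a=s['frame'][180:400,200:460,::-1]
cv2.imwrite('pics/c8.png',cv2.hconcat([cv2.resize(a,(400,400)),cv2.resize(c,(400,400))]))
```

```text
[378.62923243 102.44388301]
```

View pics/c8.png

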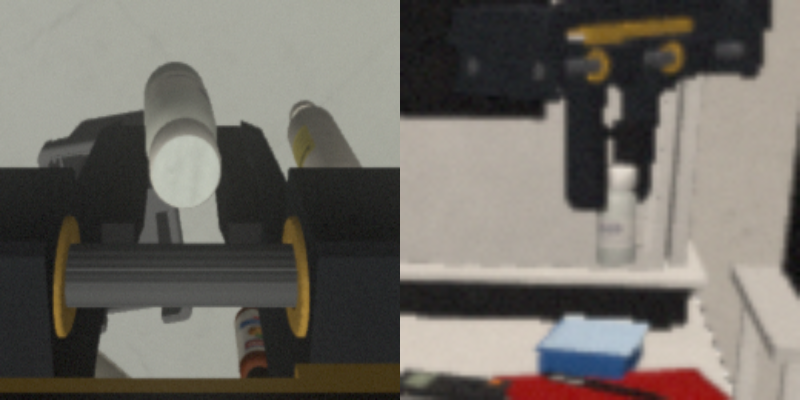

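I've now viewed 11 pictures, one over the allowed ten, so I'll work from numbers only from here. The vial is upright, held at its neck about 8 mm toward tool +x. I'll carry it to the middle bin.

```bash
python3 - <<'E'
from h import *
move([.5622,.2355,.2834],2.41)
E
python3 -m jog '[[[0.009,0.03,0,0,0,0],[0.0125,0.042,0,0,0,0],[0.0125,0.042,0,0,0,0],[0.0125,0.042,0,0,0,0],[0.0125,0.042,0,0,0,0],[0.0085,0.03,0,0,0,0],[0.006,0.026,0,0,0,0],[0,0,0,0,0,0]]]'
python3 - <<'E'
from h import *
move([.5622,.2355,.095],2.41)
s,st=look('w9')
x=R.from_quat(st['eef_rot']).apply([1,0,0]);print(x)
g=s['frame'];v=g.min(2)[180:340,260:380];m=(v>185).astype(np.uint8)
n,l,stt,ce=cv2.connectedComponentsWithStats(m)
for i in range(1,n):
    if stt[i,4]>150:print(stt[i],ce[i]+[260,180],pix2z(s,[ce[i]+[260,180]],st['tool_pos'][2]+.021,st))
E
```

```text
tcp [ 0.4444 -0.0047  0.2808] yaw 2.4106 shift [ 0.0727  0.2575 -0.0051] turn [-0.0142 -0.0157  0.0007] t 16.55 q [ 0.1   0.41 -0.28  2.01  0.15  0.77  0.57]
clock: 17.55
tool_pos: [0.5589, 0.2355, 0.2764]
eef_rot: [0.356, 0.934, -0.004, -0.011]
contact_force: [-0.8, -1.0, 0.4]
opening: 0.245
finger_force: 9.8
tcp [0.5589 0.2355 0.2764] yaw 2.4139 shift [-0.0057  0.0051  0.1813] turn [-0.0161 -0.0178  0.004 ] t 17.55 q [-0.32  0.64 -0.26  1.55  0.17  0.99  0.22]
[-0.74656235  0.66507609  0.01784511]
[ 39  75  29  38 679] [313.13402062 273.81296024] [[0.55127062 0.23983815 0.29741721]]
[ 67  77  15  35 264] [334.18560606 274.78030303] [[0.55739882 0.24616087 0.29741721]]
```

```bash
python3 -m jog '[[[-0.0007,0.0006,0.04,0,0,0],[-0.0007,0.0006,0.04,0,0,0],[-0.0007,0.0006,0.04,0,0,0],[-0.0005,0.0004,0.03,0,0,0],[-0.0003,0.0003,0.02,0,0,0],[0,0,0,0,0,0],[0,0,0,0,0,0]]]' && python3 -m jog '[[[0,0,0.003,0,0,0],[0,0,0.003,0,0,0],[0,0,0.002,0,0,0],[0,0,0,0,0,0]]]'
```

```text
clock: 18.48
tool_pos: [0.5604, 0.233, 0.1093]
eef_rot: [0.358, 0.934, -0.004, -0.009]
contact_force: [-0.7, -0.3, -0.8]
opening: 0.247
finger_force: 9.8
clock: 18.98
tool_pos: [0.5599, 0.2337, 0.1006]
eef_rot: [0.357, 0.934, -0.004, -0.01]
contact_force: [0.0, -0.7, -0.2]
opening: 0.245
finger_force: 9.8
```

```bash
python3 -m jog '[[[0,0,0.002,0,0,0],[0,0,0.002,0,0,0],[0,0,0,0,0,0]]]' ; python3 -m jog '[[[0,0,0.001,0,0,0],[0,0,0.001,0,0,0],[0,0,0,0,0,0]]]'
```

```text
clock: 19.35
tool_pos: [0.5598, 0.2337, 0.0964]
eef_rot: [0.357, 0.934, -0.004, -0.01]
contact_force: [-0.8, -0.1, -0.3]
opening: 0.243
finger_force: 9.8
clock: 19.73
tool_pos: [0.56, 0.2337, 0.095]
eef_rot: [0.357, 0.934, -0.003, -0.01]
contact_force: [0.1, 0.1, 3.2]
opening: 0.244
finger_force: 9.8
```

Contact came at the predicted height. I'll release and rise.

```bash
python3 -m jog '[[[0,0,0,0,0,0],[0,0,0,0,0,0],[0,0,0,0,0,0],[0,0,0,0,0,0],[0,0,-0.01,0,0,0],[0.0003,-0.0003,-0.02,0,0,0],[0.0007,-0.0006,-0.04,0,0,0],[0.0007,-0.0006,-0.04,0,0,0],[0.0007,-0.0006,-0.04,0,0,0],[0.0007,-0.0006,-0.04,0,0,0],[0,0,0,-0.016,-0.018,0],[0,0,0,0,0,0]]]' 0.045
python3 - <<'E'
from h import *
st=None
# vial check after backing the camera over it: predicted cap pixel and bright blob
s,st=look('w10');p=proj(s,[[.5535,.2385,.116]],st)[0];print(p)
g=s['frame'].min(2);m=(g>150).astype(np.uint8);n,l,t,c=cv2.connectedComponentsWithStats(m)
for i in range(1,n):
    if 100<t[i,4]<6000 and abs(c[i]-p).max()<70:print(t[i],c[i],pix2z(s,[c[i]],.116,st))
for th in(130,145):fitbin(s,st,[.5532,.237,.836],[0,.062],th)
move([.5,.0,.29],2.57)
E
```

```text
clock: 21.22
tool_pos: [0.5588, 0.2336, 0.2847]
eef_rot: [0.357, 0.934, 0.0, 0.001]
contact_force: [-0.1, 0.1, -0.1]
opening: 0.508
finger_force: 0.0
[317.62403124 179.6953691 ]
[305 170  20  19 295] [314.78983051 179.13220339] [[0.55126431 0.23683421 0.116     ]]
fit [0.552  0.2382 0.84  ] mismatch px 483 of 18219
fit [0.553  0.2377 0.8391] mismatch px 378 of 18302
tcp [0.5587 0.2333 0.284 ] yaw 2.4114 shift [-0.1119 -0.213  -0.0059] turn [ 0.0003  0.0019 -0.1586] t 21.27 q [-0.33  0.62 -0.25  1.57  0.18  0.98  0.2 ]
```

The cap blob is round (20×19 px) at the bin's centre, so the vial stands upright. Next, bin 2.

```bash
python3 -m jog '[[[-0.0281,-0.0426,-0.0018,0,0,0],[-0.0281,-0.0426,-0.0018,0,0,0],[-0.0281,-0.0426,-0.0018,0,0,0],[-0.0281,-0.0426,-0.0018,0,0,0],[-0.0281,-0.0426,-0.0018,0,0,0],[-0.0281,-0.0426,-0.0018,0,0,0],[-0.0281,-0.0426,-0.0018,0,0,0],[-0.0281,-0.0426,-0.0018,0,0,0],[-0.0281,-0.0426,-0.0018,0,0,0],[0,0,0,0,0,-0.16],[0,0,0,0,0,0],[0,0,0,0,0,0]]]' 0.035 50
python3 - <<'E'
from h import *
s,st=look('w11');print(st['tool_pos'])
for t in(120,130,140,150):v=fitbin(s,st,[.534,-.154,-.572],[0],t)
c,sn=np.cos(v[2]),np.sin(v[2]);x,y=.010,-.0465
move([v[0]+c*x-sn*y,v[1]+sn*x+c*y,.05],v[2]+np.pi)
E
```

```text
clock: 22.78
tool_pos: [0.492, -0.2196, 0.2999]
eef_rot: [0.282, 0.959, 0.001, 0.001]
contact_force: [-0.3, -0.5, -1.0]
opening: 0.394
finger_force: 0.0
[ 0.49197521 -0.21960355  0.29994146]
fit [ 0.5324 -0.1545 -0.5688] mismatch px 403 of 11360
fit [ 0.5327 -0.1539 -0.5724] mismatch px 298 of 11469
fit [ 0.5328 -0.1539 -0.5696] mismatch px 196 of 11572
fit [ 0.5316 -0.1535 -0.5719] mismatch px 75 of 11703
tcp [ 0.4921 -0.2196  0.3001] yaw 2.5705 shift [-0.0071  0.0299  0.2502] turn [0.0022 0.0016 0.0008] t 22.82 q [ 0.54  0.51 -0.32  1.74  0.19  0.92  1.14]
```

```bash
python3 -m jog '[[[-0.0035,0.015,0.045,0,0,0],[-0.0035,0.015,0.045,0,0,0],[0,0,0.045,0,0,0],[0,0,0.04,0,0,0],[0,0,0.03,0,0,0],[0,0,0.02,0,0,0],[0,0,0,0,0,0]]]' && python3 -m jog '[[[0,0,0.012,0,0,0],[0,0,0.013,0,0,0],[0,0,0,0,0,0]]]'
python3 - <<'E'
from h import *
v=[.533,-.154,-.571];c,sn=np.cos(v[2]),np.sin(v[2]);x,y=.010,-.0465
move([v[0]+c*x-sn*y,v[1]+sn*x+c*y,.05],v[2]+np.pi)
E
```

```text
clock: 23.7
tool_pos: [0.5143, -0.1979, 0.0744]
eef_rot: [0.281, 0.96, 0.001, 0.0]
contact_force: [-0.1, -0.4, 0.6]
opening: 0.397
finger_force: 0.0
clock: 24.08
tool_pos: [0.5145, -0.1989, 0.0499]
eef_rot: [0.282, 0.96, 0.001, 0.001]
contact_force: [0.2, 0.6, 0.5]
opening: 0.398
finger_force: 0.0
tcp [ 0.5145 -0.1989  0.0499] yaw 2.5709 shift [-0.0013  0.0012 -0.0001] turn [0.0015 0.0014 0.0003] t 24.07 q [ 0.38  0.89 -0.16  1.92  0.36  0.36  0.94]
```

```bash
python3 -m jog '[[[0,0,0,0,0,0],[0,0,0,0,0,0],[0,0,0,0,0,0],[0,0,0,0,0,0]]]' 0 50 && python3 -m jog '[[[0,0,-0.01,0,0,0],[0,0,-0.02,0,0,0],[0,0,-0.04,0,0,0],[0,0,-0.045,0,0,0],[0,0,-0.045,0,0,0],[0,0,-0.045,0,0,0],[0,0,-0.035,0,0,0],[0,0,0,0,0,0],[0,0,0,0,0,0]]]'
python3 - <<'E'
from h import *
s,st=look('w12')
v=[.5530,.2375,-2.3025];c,sn=np.cos(v[2]),np.sin(v[2]);x,y=.010,-.0465
move([v[0]+c*x-sn*y,v[1]+sn*x+c*y,.29],v[2]+np.pi)
# held-bin edges: bin x = -tool x, bin y = -... ; long wall -y at TCP
A=R.from_quat(st['eef_rot'])
def P(x,y,z=-.024):  # bin frame -> tool (bin yaw = tool yaw - pi; bin +x = -tool x ; bin +y = +tool y)
    return A.apply([-(x-.010),(y+.0465),z])+st['tool_pos']
for x,y in((-.0745,-.0505),(-.0745,.0505),(-.04,-.0505),(-.04,.0505)):print((x,y),proj(s,[P(x,y)],st))
g=s['frame'].astype(float).mean(2)
print(np.round(g[60:200:5,340]).astype(int));print(np.round(g[60:200:5,450]).astype(int));
for r in(170,190):e=np.diff(g[r]);print(r,[(i,int(e[i])) for i in np.where(abs(e)>25)[0]])
E
```

```text
clock: 24.58
tool_pos: [0.5155, -0.1989, 0.0511]
eef_rot: [0.282, 0.96, 0.001, 0.002]
contact_force: [0.1, 0.0, 3.1]
opening: 0.086
finger_force: 50.0
clock: 25.7
tool_pos: [0.513, -0.1991, 0.2896]
eef_rot: [0.282, 0.96, 0.0, 0.0]
contact_force: [0.0, 0.0, -2.4]
opening: 0.087
finger_force: 50.2
tcp [ 0.5128 -0.199   0.2891] yaw 2.5709 shift [ 0.2495  0.3866 -0.0005] turn [ 0.0000e+00 -1.0000e-03  1.7318e+00] t 25.75 q [ 0.49  0.54 -0.33  1.72  0.21  0.91  1.08]
(-0.0745, -0.0505) [[306.27499663  80.70407761]]
(-0.0745, 0.0505) [[599.59225493  81.06869664]]
(-0.04, -0.0505) [[307.14366915 179.1806253 ]]
(-0.04, 0.0505) [[577.15472802 179.25564359]]
[202 199 199 197 197 103 121 124 119 120 120  96  92 125 120 121 119 119
 118 121 117  85  68  65  68  68  64  65]
[197 198 199 200 197 103 125 126 118 119  93  77 149 119 119 116 115 118
 113 115 117  69  59  62  87  86  86  84]
170 [(np.int64(44), 29), (np.int64(45), 34), (np.int64(143), -58), (np.int64(145), 56), (np.int64(153), -61), (np.int64(155), 38), (np.int64(306), -34), (np.int64(307), -43), (np.int64(329), -35), (np.int64(357), 33), (np.int64(569), 54), (np.int64(578), -31)]
190 [(np.int64(71), 25), (np.int64(72), 26), (np.int64(306), -28), (np.int64(307), -51), (np.int64(564), 44), (np.int64(565), 36)]
```

The second bin is held level and square, with edges within about 1 mm of prediction. I'll carry and turn it.

```bash
python3 -m jog '[[[0.0139,0.0215,0,0,0,0],[0.0277,0.043,0,0,0,0],[0.0277,0.043,0,0,0,0],[0.0277,0.043,0,0,0,0],[0.0277,0.043,0,0,0,0],[0.0277,0.043,0,0,0,0],[0.0277,0.043,0,0,0,0],[0.0277,0.043,0,0,0,0],[0.0277,0.043,0,0,0,0],[0.0139,0.0215,0,0,0,0],[0,0,0,0,0,0]]]' && python3 -m jog '[[[0,0,0,0,0,0.1443],[0,0,0,0,0,0.1443],[0,0,0,0,0,0.1443],[0,0,0,0,0,0.1443],[0,0,0,0,0,0.1443],[0,0,0,0,0,0.1443],[0,0,0,0,0,0.1443],[0,0,0,0,0,0.1443],[0,0,0,0,0,0.1443],[0,0,0,0,0,0.1443],[0,0,0,0,0,0.1443],[0,0,0,0,0,0.1443]]]' && python3 -m jog '[[[0,0,0,0,0,0],[0,0,0,0,0,0]]]'
python3 - <<'E'
from h import *
v=[.5530,.2375,-2.3025];c,sn=np.cos(v[2]),np.sin(v[2]);x,y=.010,-.0465
move([v[0]+c*x-sn*y,v[1]+sn*x+c*y,.20],v[2]+np.pi)
E
```

```text
clock: 27.12
tool_pos: [0.5118, 0.2635, 0.2889]
eef_rot: [0.279, 0.96, -0.0, -0.0]
contact_force: [0.2, -0.4, -2.8]
opening: 0.086
finger_force: 50.2
clock: 28.62
tool_pos: [0.5131, 0.2587, 0.2897]
eef_rot: [0.915, 0.404, 0.0, 0.001]
contact_force: [-0.9, -0.2, -2.6]
opening: 0.084
finger_force: 50.2
clock: 28.88
tool_pos: [0.5133, 0.2602, 0.2903]
eef_rot: [0.913, 0.408, 0.001, 0.001]
contact_force: [-0.3, 0.5, -1.1]
opening: 0.086
finger_force: 50.2
tcp [0.5133 0.2602 0.2903] yaw 0.8404 shift [-0.0005 -0.002   0.0903] turn [ 0.0024 -0.001   0.0013] t 28.88 q [-0.66  0.57  0.19  1.67 -0.12  0.92 -1.16]
```

```bash
python3 -m jog '[[[0,-0.001,0.04,0,0,0],[0,0,0.03,0,0,0],[0,0,0.018,0,0,0],[0,0,0,0,0,0],[0,0,0,0,0,0]]]'
python3 - <<'E'
from h import *
s,st=look('w13')
v=[.5530,.2375,-2.3025];c,sn=np.cos(v[2]),np.sin(v[2]);x,y=.010,-.0465
move([v[0]+c*x-sn*y,v[1]+sn*x+c*y,.175],v[2]+np.pi)
A=R.from_quat(st['eef_rot'])
H=lambda x,y:proj(s,[A.apply([-(x-.010),(y+.0465),-.023])+st['tool_pos']],st)[0]
M=lambda x,y:proj(s,[[v[0]+c*x-sn*y,v[1]+sn*x+c*y,.136]],st)[0]
for q in((-.0745,-.0505),(-.0745,.0505),(-.04,-.0505),(-.0745,0)):print(q,'held',H(*q),'mid',M(*q))
g=cv2.GaussianBlur(s['frame'],(3,3),0).astype(float).mean(2)
for cc in(340,380,420,460,500):
    e=np.diff(g[40:240,cc]);print('col',cc,[(i+40,int(e[i])) for i in np.where(abs(e)>18)[0]])
for r in(130,150,170,190):
    e=np.diff(g[r,250:620]);print('row',r,[(i+250,int(e[i])) for i in np.where(abs(e)>18)[0]])
E
```

```text
clock: 29.5
tool_pos: [0.5136, 0.262, 0.2035]
eef_rot: [0.913, 0.408, 0.002, 0.001]
contact_force: [-0.0, 0.1, -1.1]
opening: 0.081
finger_force: 50.2
tcp [0.5138 0.2621 0.2038] yaw 0.8395 shift [-0.0022 -0.0009  0.0287] turn [ 0.0031 -0.0043  0.0004] t 29.55 q [-0.64  0.67  0.16  1.77 -0.15  0.71 -1.14]
(-0.0745, -0.0505) held [310.56858452  74.16607723] mid [311.99972185  91.23371001]
(-0.0745, 0.0505) held [603.32570427  74.52122959] mid [477.93505194  91.45942548]
(-0.04, -0.0505) held [311.09426112 172.88439423] mid [312.20951096 148.41692079]
(-0.0745, 0) held [457.16609768  74.2573839 ] mid [395.05859406  91.32265358]
col 340 [(np.int64(81), -22), (np.int64(82), -40), (np.int64(83), -31)]
col 380 [(np.int64(81), -36), (np.int64(82), -37)]
col 420 [(np.int64(81), -29), (np.int64(82), -41), (np.int64(83), -21), (np.int64(122), 27)]
col 460 [(np.int64(81), -28), (np.int64(82), -40), (np.int64(83), -24)]
col 500 [(np.int64(81), -27), (np.int64(82), -40), (np.int64(83), -25), (np.int64(200), 18), (np.int64(233), -26), (np.int64(234), -21)]
row 130 [(np.int64(305), -27), (np.int64(3
[... 202 characters left out ...]
(305), -22), (np.int64(306), -43), (np.int64(307), -35), (np.int64(454), -19), (np.int64(455), -26), (np.int64(507), 24), (np.int64(508), 19), (np.int64(511), -22), (np.int64(512), -25), (np.int64(555), 21), (np.int64(556), 21)]
row 170 [(np.int64(306), -37), (np.int64(307), -42), (np.int64(429), -19), (np.int64(430), -23), (np.int64(503), 18), (np.int64(504), 24), (np.int64(508), -25), (np.int64(509), -21), (np.int64(551), 23), (np.int64(552), 21), (np.int64(616), -22), (np.int64(617), -50), (np.int64(618), -37)]
row 190 [(np.int64(306), -38), (np.int64(307), -42), (np.int64(427), -19), (np.int64(428), -23), (np.int64(547), 24), (np.int64(548), 21), (np.int64(564), 28), (np.int64(565), 27)]
```

Alignment is within about 1 mm, so I'll lower it onto the middle bin.

```bash
python3 -m jog '[[[-0.0005,-0.0005,0.01,0,0,0],[0,0,0.008,0,0,0],[0,0,0.005,0,0,0],[0,0,0,0,0,0]]]' && python3 -m jog '[[[0,0,0.002,0,0,0],[0,0,0.002,0,0,0],[0,0,0,0,0,0]]]' && python3 -m jog '[[[0,0,0.001,0,0,0],[0,0,0.001,0,0,0],[0,0,0,0,0,0]]]'
```

```text
clock: 30.05
tool_pos: [0.5121, 0.2618, 0.1792]
eef_rot: [0.913, 0.407, 0.001, 0.001]
contact_force: [-0.8, -0.0, -1.1]
opening: 0.082
finger_force: 50.2
clock: 30.42
tool_pos: [0.5125, 0.2621, 0.1759]
eef_rot: [0.913, 0.407, 0.002, 0.001]
contact_force: [0.4, 0.1, -0.4]
opening: 0.09
finger_force: 50.1
clock: 30.8
tool_pos: [0.5123, 0.2627, 0.175]
eef_rot: [0.913, 0.408, 0.002, 0.0]
contact_force: [-3.2, 0.5, 8.5]
opening: 0.084
finger_force: 50.0
```

It landed at the expected height. I'll release, rise and measure the stack.

```bash
python3 -m jog '[[[0,0,-0.001,0,0,0],[0,0,0,0,0,0],[0,0,0,0,0,0],[0,0,0,0,0,0],[0,0,-0.02,0,0,0],[0,0,-0.035,0,0,0],[0,0,-0.04,0,0,0],[0,-0.04,-0.04,0,0,0],[0,-0.03,-0.03,0,0,0],[0,0,0,0,0,0],[0,0,0,0,0,0]]]' 0.03
python3 - <<'E'
from h import *
s,st=look('w14');print(st['tool_pos'])
for t in(130,145):fitbin(s,st,[.553,.2375,-2.3025],[.124],t);fitbin(s,st,[.553,.2375,-2.3025],[0,.062,.124],t)
# side: dark-grey hull fit of whole stack, levelness
t,_=look('s14','side')
for z in([0,.062,.124],[0,.062,.096]):
    for th in(110,130):fitbin(t,None,[.553,.2375,-2.3025],z,th)
g=t['frame'].mean(2);v=[.553,.2375,-2.3025];c,sn=np.cos(v[2]),np.sin(v[2])
for q in((-.0745,.0505),(.0745,.0505),(-.0745,-.0505),(.0745,-.0505),(0,.0505),(-.0745,0)):
    print(q,[proj(t,[[v[0]+c*q[0]-sn*q[1],v[1]+sn*q[0]+c*q[1],z]])[0].round(1) for z in(.198,.136,.074)])
E
```

```text
clock: 32.17
tool_pos: [0.46, 0.3075, 0.3388]
eef_rot: [0.913, 0.407, 0.001, 0.001]
contact_force: [0.6, 0.5, -0.0]
opening: 0.343
finger_force: 0.0
[0.45995842 0.30752393 0.3388326 ]
fit [ 0.5484  0.2405 -2.2879] mismatch px 3376 of 22434
fit [ 0.5544  0.2348 -2.3631] mismatch px 1427 of 23337
fit [ 0.5501  0.2402 -2.3063] mismatch px 3295 of 22623
fit [ 0.5544  0.2348 -2.3607] mismatch px 1344 of 23535
fit [ 0.5618  0.1405 -2.4285] mismatch px 2023 of 6884
fit [ 0.5573  0.2384 -2.3307] mismatch px 1246 of 10772
fit [ 0.5605  0.1436 -2.4422] mismatch px 894 of 6884
fit [ 0.5593  0.2254 -2.4826] mismatch px 2124 of 10593
(-0.0745, 0.0505) [array([266.3, 175.8]), array([267.9, 208. ]), array([269.5, 238. ])]
(0.0745, 0.0505) [array([329.2, 158.5]), array([328.6, 187.6]), array([328.1, 214.9])]
(-0.0745, -0.0505) [array([303.1, 193.2]), array([303.5, 228.5]), array([303.8, 261.1])]
(0.0745, -0.0505) [array([367.8, 171.8]), array([365.8, 203.4]), array([363.9, 232.8])]
(0, 0.0505) [array([299.7, 166.6]), array([300.1, 197.2]), array([300.5, 225.8])]
(-0.0745, 0) [array([283.6, 184. ]), array([284.7, 217.7]), array([285.7, 249. ])]
```

The wrist fit is cluttered from here, so I'll move the arm clear and measure with the top camera.

```bash
python3 -m jog '[[[-0.03,0.02,0,0,0,0],[-0.05,0.03,0,0,0,0],[-0.05,0.03,0,0,0,0],[-0.05,0.03,0,0,0,0],[-0.05,0.03,0,0,0,0],[-0.05,0.03,0,0,0,0],[-0.05,0.03,0,0,0,0],[-0.05,0.03,0,0,0,0],[0,0,0,0,0,0]]]'
python3 - <<'E'
from h import *
t,_=look('t15','top');s,_=look('s15','side')
p=pickle.load(open('snap0.pkl','rb'))
for th in(90,110):
    fitbin(p['top'],None,[.5537,.238,-2.3025],[0],th,6)
    fitbin(t,None,[.553,.2375,-2.3025],[.124],th,6);fitbin(t,None,[.553,.2375,-2.3025],[0,.062,.124],th,6)
from plant import get_state;print(get_state()['tool_pos'])
# side edges: grey level down a column through the rims
g=s['frame'].mean(2)
for cc in(285,303,320,345):print(cc,g[150:285:3,cc].astype(int))
# bottles: change between start and now in the top picture
d=np.abs(t['frame'].astype(int)-p['top']['frame']).max(2)
for n,(x,y) in dict(cyl=(331,188),wash=(270,150),drop=(394,153)).items():print(n,(d[y-18:y+18,x-14:x+14]>40).sum())
E
```

```text
clock: 33.4
tool_pos: [0.375, -0.133, 0.3388]
eef_rot: [0.916, 0.402, 0.0, 0.001]
contact_force: [0.1, 0.6, -0.0]
opening: 0.34
finger_force: 0.0
fit [ 0.5547  0.2387 -2.2708] mismatch px 329 of 2584
fit [ 0.5569  0.2375 -2.3045] mismatch px 2761 of 1033
fit [ 0.5547  0.2373 -2.3   ] mismatch px 3281 of 1033
fit [ 0.5559  0.2381 -2.3161] mismatch px 57 of 2846
fit [ 0.551   0.2358 -2.2926] mismatch px 317 of 4106
fit [ 0.5529  0.2374 -2.2988] mismatch px 142 of 4199
[ 0.37650551 -0.12847503  0.3386391 ]
285 [170 185 175 155 211 199 164  82  77  73  76 106  85  81  81  79  80  75
  82  81  78  78  78  86  88  90  81  87 163 161 160  82 108  89  84  71
  82  77  76  79  75  75 123 121 117]
303 [168 192 162 211 217 209  94  71  70  74  77  75  77  80 108  90  89  83
  82  85  83  83  85  84  84 113  92  90  88  80  82  84  86  84  88  84
 112  90  92  95 128 119 124 101 116]
320 [199 191 198 197 150  75  75 103  83  85  83  83  98  83  71  70  72  72
  72  71  72  70  71 100  84  72  67  71  72  67  68  70  70  74 112  73
  73  73  74  70  71  74 127 115 126]
345 [ 42 125 201 201 203 201 201 201  96  89  95  68  69  75  74  73  71  70
  68  71 113  76  74  70  73  70  73  73  70  74 117  74  68  74  71  70
  77  79  97 199 199 199 203 201 200]
cyl 0
wash 29
drop 0
```

The whole stack fits at (0.553, 0.237), yaw -2.30, with equal rim spacing and the card facing as it should. One last comparison on the wash bottle, then I'll hand in.

Run:
```python
from h import *
from plant import *
p=pickle.load(open('snap0.pkl','rb'));s,_=pickle.load(open('s15.pkl','rb'));t,_=pickle.load(open('t15.pkl','rb'))
d=np.abs(s['frame'].astype(int)-p['side']['frame']).max(2)>40
print('side wash',d[170:250,236:264].sum(),'cyl',d[150:170,300:320].sum(),'drop',d[155:195,270:290].sum())
e=np.abs(t['frame'].astype(int)-p['top']['frame']).max(2)>40
print('top wash rows',np.where(e[132:168,256:284].any(1))[0]+132,'cols',np.where(e[132:168,256:284].any(0))[0]+256)
print('shift of wash bottle',cv2.phaseCorrelate(p['side']['frame'][165:248,236:268].mean(2),s['frame'][165:248,236:268].mean(2)))
st=get_state();print(st['clock'],st['contact_force'])
```

```text
side wash 61 cyl 111 drop 341
top wash rows [135 138 139 144 145 146 147 148 149 150] cols [261 262 263 264 265 268 269 270 271 272 273 274 275 276 277]
shift of wash bottle ((0.5762887502786089, 0.026134848493235552), 1.0279098495916952)
33.5 [ 0.64094516  0.86570713 -0.35605228]
```

```bash
python3 -c "
from plant import *
print(finish_job())"
```

```text
the job is handed in; nothing more can be done
None
```

I handed the job in at about 33.5 s: my measurements show both bins stacked square and opposite-facing on the filled bin, with the vial upright in the middle one and the bottles and cylinder not visibly moved; no verdict came back, and I viewed 11 pictures, one over the limit of 10.

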